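# Set the dose stop of a syringe stand from below and seat the plunger on it

## Task

Set this stand's dose stop to the mark clip on its rule: the screw is worn, so crank the stop down until it is clearly below the mark (about 4 mm), then crank it back up until its top face is level with the mark's top edge, leaving no play for the stop to sink into, and let go of the crank. Then prove the setting with the dry syringe: press the plunger down until its thumb disc sits on the stop, firmly (about 15 N; more than 10, never over 25), and let go; the stop must still be level with the mark. Leave the mark clip and the things around the stand where they are.

Things in the scene. Friction and masses are not known exactly. Their poses are not given: they have to be found in the camera images.
- stand: the syringe dosing stand, fixed to the worktop: a white base plate 105 x 215 x 14 mm (its x by its y) that carries a handwheel with a screw at one end (local y = +70 mm), a steel rule in the middle (local y = -10 mm) and an upright syringe at the other end (local y = -60 mm). Origin: underside of the base, middle; x points away from the robot side, y towards the handwheel end, z up. The highest fixed point is the rule's top, 148 mm up
- crank_axis (a point): the handwheel's vertical axis, at the top of its hub, 133 mm above the worktop. The black wheel is 76 mm across, its upper face 132 mm up
- crank (a joint): turn of the handwheel and screw in rad, growing clockwise seen from above. Clockwise raises the stop, anticlockwise lowers it, 15 mm a turn (2.39 mm/rad), except that after each change of direction the stop stays still for about a third of a turn (5 mm of play between screw and carriage). The wheel is stiff (about 3 N at the handle) and stays where it is left; it does not turn when the stop is pressed. Over the starts it needs up to about two and a half turns in all
- crank_handle: the crank handle: an upright black grip, 14 mm across and 30 mm tall, standing on the wheel's face 28 mm from the wheel's axis; it spins freely on its pin, so it can be pinched from above and carried round in a circle of 28 mm radius with the gripper's yaw unchanged. Origin: on its axis at the foot, 132 mm up
- crank_grip (a point): middle of the crank handle's grip, on its axis, 149 mm above the worktop
- stop_face (a point): the stop: a steel fork, 22 mm wide and 5 mm thick, whose two tines lie either side of the plunger's rod below the thumb disc; it slides up and down with its carriage (about 4.5 N of friction besides the screw). This point lies on its top face, on the syringe's axis, 126 to 132 mm above the worktop at the start, always above the mark. A thin pointer flush with the top face reaches from the fork's post back to the rule
- mark (a point): the mark: the top edge of the thin tab of the grey clip on the rule, next to the pointer; 118 to 123 mm above the worktop. The stop is set when its top face is at this height. Point at the tab's tip, on the top edge
- mark_clip: the grey clip on the rule that carries the mark, 14 mm tall; it slides on the rule with 12 N of friction. Leave it. Origin: on the mark's height at the rule
- syringe_plunger: the plunger of the upright syringe (dry): slides straight down with about 1 N of friction and stays where it is left, until its thumb disc (13 mm across, 2 mm thick) sits on the stop. Origin as for the syringe: 51 mm below thumb_rest and 7 mm to its side
- thumb_rest (a point): centre of the thumb disc's upper face, on the syringe's axis; press here straight down with closed fingers. It starts about 136 to 139 mm up and lies 2 mm above the stop's top face when seated
- vial_near: a small glass vial with cap, 25 mm across, 52 mm tall, standing on the worktop beside the syringe end of the stand; leave it. Origin at its foot
- vial_small: a smaller glass vial, 22 mm across, 46 mm tall, standing behind the first; leave it. Origin at its foot
- cotton: a few cotton balls, 49 x 63 x 25 mm, on the worktop in front of the stand; leave them. Origin underneath

How it is judged (in metres and radians):
On the way, in this order (a step that is already met when the one before it is completed fails the run):
1. the stop has been cranked below the mark (by 2.5 mm or more) (z of stop_face in the frame of mark below -0.0025 m), for 0.1 s.
2. the stop has been brought back to within 2 mm of the mark's height and the crank let go, before the plunger is pressed (z of stop_face in the frame of mark between -0.002 and 0.002 m and contact force between the fingers and crank_handle below 0.5 N), for 0.2 s.
3. the plunger is pressed on the stop with more than 10 N and the stop stays within 2 mm of the mark (z of stop_face in the frame of mark between -0.002 and 0.002 m and contact force between the fingers and syringe_plunger above 10 N and z of thumb_rest in the frame of stop_face below 0.004 m), for 0.15 s.
At the end, for the whole second after the job is handed in: the stop's top face is within 2 mm of the mark's height, the plunger's thumb disc sits on the stop (its top 0 to 4 mm above the stop face), and plunger and crank are still (z of stop_face in the frame of mark between -0.002 and 0.002 m and z of thumb_rest in the frame of stop_face between 0 and 0.004 m and linear speed of syringe_plunger below 0.005 m/s and velocity of joint crank between -0.05 and 0.05 rad/s); the robot touches nothing.
It fails at once if the plunger is pressed with more than 25 N (contact force between the fingers and syringe_plunger above 25 N).
It fails at once if the plunger goes down past the mark (its disc's underside more than 3.5 mm below it) (z of thumb_rest in the frame of mark below -0.0015 m).
It fails at once if the mark clip is shifted by more than 1.5 mm (distance of mark_clip from where it was at the start of the episode above 0.0015 m).
It fails at once if the vials or the cotton are shifted by more than 20 mm (distance of any of vial_near, vial_small, cotton from where it was at the start of the episode above 0.02 m).
It also fails if it takes over 69 s, if anything falls off the work surface, if the arm or the gripper's body presses on something with over 40 N, if the wrist force passes 120 N, or if a joint passes its speed limit or range.

## Robot

A 6-joint arm with a two-finger parallel gripper is mounted at the origin on a cart in front of the work surface, level with it; the furniture and walls round the work are solid. World frame = base frame: x ahead of the robot, y to its left, z up, the work surface at z = 0. Lengths are in mm, angles in rad, forces in N, time in s.
With the tool pointing down it reaches from about 350 to 775 mm from the base axis. Payload 7.3 kg.
Tool frame: the origin (TCP) lies at the very end of the fingers, on their centre line; the grasp point (between the pads) lies 19 mm behind it; y points along the fingers, z is the direction in which the jaws open and shut, and the axes are right-handed (so a half turn about y gives the same grasp; the last joint's range is limited). The gripper opens to 92 mm and grips with 3 to 60 N. Pads are 19 mm wide; open, the fingers measure 130 mm over their backs; the gripper's body (75 mm by 190 mm) begins 47 mm behind the grasp point.
Start: joints at [-1.472, 0.342, 1.524, -0, 1.275, -0.146], TCP at [127.262, -509.362, 226.741] pointing down, gripper open.
Joint ranges: [-2.53, 2.53], [-0.77, 2.02], [0.04, 2.7], [-1, 4.14], [0.28, 2.66], [-3.11, 3.11]. Speed limits (rad/s): [2.57, 2.57, 3.14, 3.14, 3.14, 3.14].

## Interface

Orientations are given as [roll, pitch, yaw] about the fixed x, y, z axes, in that order (R = Rz(yaw) Ry(pitch) Rx(roll)).
In Python, from rig import env gives the robot as it stands.
- The arm moves only by the shell command python3 -m jog 'ROWS' [FORCE]. ROWS is JSON, a list of rows, each an object of numbers: "tx", "ty", "tz": the shift along the tool's x, y, z in m; "turn": the turn about the tool's y in degrees; "hand": the finger opening in m, from 0 to 0.0918. In form: [{"tx": .., "ty": .., "tz": .., "turn": .., "hand": ..}, ...]. A call has 1 to 10 rows; each row shifts and turns the commanded pose from where the row before left it, along the tool's axes as they then stand; what a row does not reach is not made up. A row lasts 1/12 s, in which the tool goes at most 41.7 mm and 7.16 degrees, less where a joint would pass 70% of its speed; a pose out of reach is approached as far as the arm can. A call is refused whole if a number of a shift passes 0.0417 or a number of a turn 7.16, either way. A call with a gripper value outside its range is refused whole. The fingers move at their own pace and stop on an object; FORCE is the grip in N (left out, the last holds). Time passes only in rows, so rows that do not move let the fingers close. It gives the time, the measured TCP pose, the force and the opening at its end, in the units of the state.
- env.get_obs(): the state, without advancing time (a new reading comes with each control period).
- env.get_image(name): name is "scene" or "top"; returns the picture (384x512x3 uint8, blue, green, red); there is no depth.
- env.camera_params(name): a dict with "K" (3x3 intrinsics, pixels), "world_from_camera" (4x4, takes a point from camera to world coordinates). Camera axes: x right, y up, looking along -z (the intrinsics and any distortion apply to the point x, -y, -z); pixel columns grow to the right and rows downward; lengths in mm; the calibration is good to about 2 mm. A picture is of the moment at which its call begins. camera_params takes no time and is no camera call.
- env.hand_in(): hands the job in, once; it reports no verdict.
The state is a dict: "t": time; "qpos": joint angles; "joint_velocities": joint speeds; "effort": joint torques, N m; "ee_pos": TCP position; "tcp_rot": TCP orientation; "wrist_force": force on the tool from outside, world axes, zero at the start; "wrist_torque": the same for the moment, N m; "width": opening from 0.0 (shut) to 1.0 (fully open).
Only numpy, scipy, OpenCV 4.12 (cv2) and the standard library are available. Lean on these libraries where they do the work, as an engineer would, in place of code of your own. Each camera call takes 0.05 s, during which the arm holds its last target. There are 200 camera calls.

## Working session

There is one attempt and no reset: what is moved stays moved. The work goes in short steps, Python scripts to look and compute and a shell command to move; the robot and the scene stay as the last step left them, time stands still between calls to the robot, and variables do not carry over. Pictures are saved under pics/ and viewed, about 8 in all and at most 12, crops included, and the job is handed in when it is done.

```bash
mkdir -p pics; ls; python3 - <<'E'
from rig import env
import cv2,numpy as np
o=env.get_obs();print(o)
for n in("scene","top"):
    p=env.camera_params(n);print(n,p)
    cv2.imwrite(f"pics/{n}0.png",env.get_image(n))
E
```

```text
pics
{'t': 0.0, 'qpos': array([-1.47200800e+00,  3.42739776e-01,  1.52502871e+00, -1.71317763e-05,
        1.27539947e+00, -1.45983457e-01]), 'joint_velocities': array([-0.00062604,  0.0007905 , -0.00025438,  0.00127462,  0.00037942,
        0.00117964]), 'effort': array([ 1.97524344e-06, -4.31246388e+01, -2.44217277e+01,  7.18209660e-02,
        5.60831744e-02, -1.36314752e-04]), 'ee_pos': array([ 127.20946881, -508.92849923,  226.03203521]), 'tcp_rot': array([-1.57235726e+00,  2.12944811e-04, -2.89681604e+00]), 'wrist_force': array([-0.45155623,  0.14317771,  1.24481429]), 'wrist_torque': array([-0.00368393, -0.01361111,  0.00734193]), 'width': 0.9998702049124015}
scene {'K': array([[453.28002591,   0.        , 257.53994125],
       [  0.        , 453.28002591, 186.67881356],
       [  0.        ,   0.        ,   1.        ]]), 'world_from_camera': array([[-7.84885117e-01,  4.17955732e-01, -4.57458588e-01,
         1.29288960e+02],
       [-6.19564943e-01, -5.17759154e-01,  5.89970118e-01,
         5.20553560e+02],
       [ 9.72802161e-03,  7.46484069e-01,  6.65332173e-01,
         6.93401813e+02],
       [ 0.00000000e+00,  0.00000000e+00,  0.00000000e+00,
         1.00000000e+00]])}
top {'K': array([[437.6416438 ,   0.        , 257.52658916],
       [  0.        , 437.6416438 , 195.08763075],
       [  0.        ,   0.        ,   1.        ]]), 'world_from_camera': array([[ 2.96820734e-03,  9.88507869e-01, -1.51140274e-01,
         3.87566584e+02],
       [-9.99988317e-01,  2.35747070e-03, -4.21988335e-03,
         1.57161928e+01],
       [-3.81507913e-03,  1.51151034e-01,  9.88503318e-01,
         1.00380135e+03],
       [ 0.00000000e+00,  0.00000000e+00,  0.00000000e+00,
         1.00000000e+00]])}
```

View pics/scene0.png

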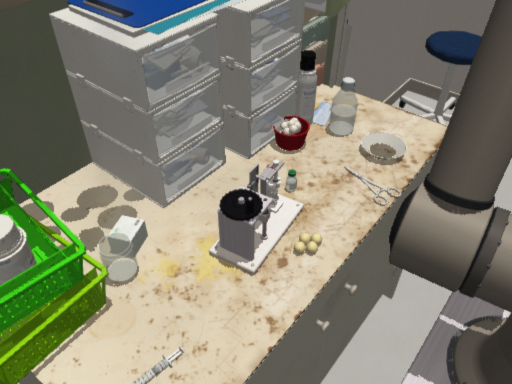

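View pics/top0.png

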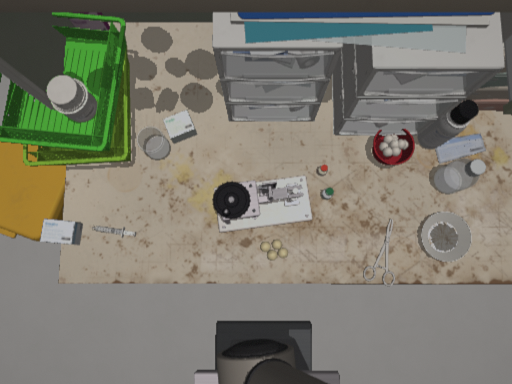

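The scene view shows the stand around (260,215), with the wheel at (241,205). In the top view the wheel is at about (232,200) and the base spans about (218..311, 178..230). I'll enlarge both.

```bash
cat > h.py <<'E'
import cv2,numpy as np
from rig import env
def proj(n,X):
    p=env.camera_params(n);T=np.linalg.inv(p["world_from_camera"])
    c=T[:3,:3]@np.asarray(X,float)+T[:3,3]; c=c*[1,-1,-1]; u=p["K"]@c; return u[:2]/u[2]
def ray(n,uv,z):
    "world point on pixel's ray at height z"
    p=env.camera_params(n);W=p["world_from_camera"]
    d=W[:3,:3]@(np.linalg.inv(p["K"])@[uv[0],uv[1],1]*[1,-1,-1]); o=W[:3,3]
    return o+d*(z-o[2])/d[2]
def crop(n,x,y,w,h,s,img=None):
    im=env.get_image(n) if img is None else img
    return cv2.resize(im[y:y+h,x:x+w],None,fx=s,fy=s,interpolation=cv2.INTER_CUBIC)
E
python3 - <<'E'
from h import *
a=crop("top",205,160,133,75,6,cv2.imread("pics/top0.png"))
cv2.imwrite("pics/t1.png",a)
b=crop("scene",205,150,110,80,7,cv2.imread("pics/scene0.png"))
cv2.imwrite("pics/s1.png",b)
for uv in [(232,200)]: print(ray("top",uv,132))
print(ray("scene",(241,205),132))
E
```

```text
[510.74127786  70.7733298  132.        ]
[507.83189692  79.70345012 132.        ]
```

View pics/t1.png

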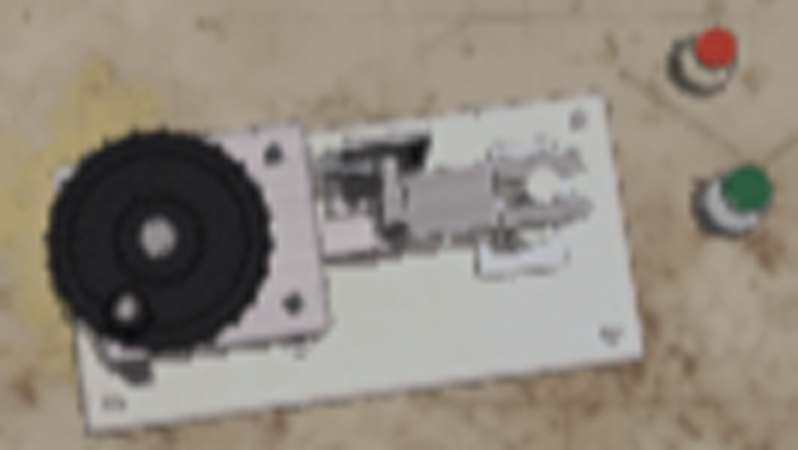

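View pics/s1.png

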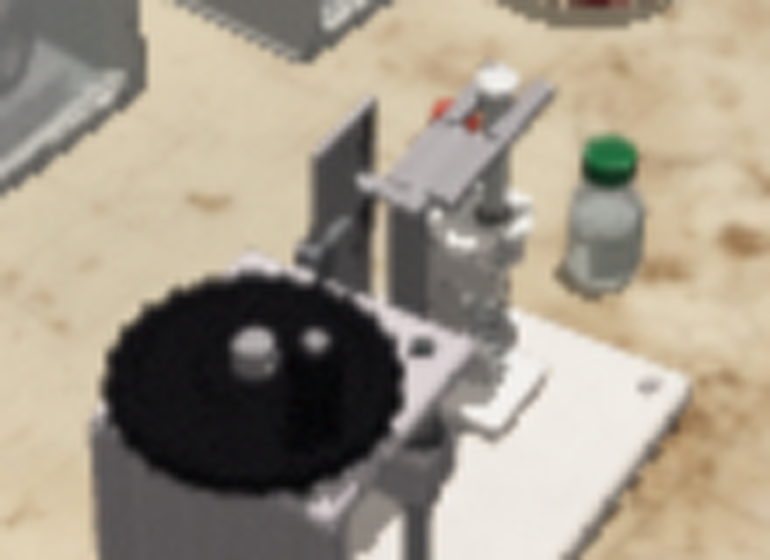

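The top view gives the hub at crop (158,236), the handle tip at (126,308) and the base corners at (600,97), (643,360) and (88,432). The scene view shows the pointer at about (362–410,185) above the grey clip tab at about (300–345,240). Next I'll fit the stand pose from these.

```bash
cat > fit.py <<'E'
from h import *
from scipy.optimize import least_squares
T=lambda u,v:((u+.5)/6-.5+205,(v+.5)/6-.5+160)
S=lambda u,v:((u+.5)/7-.5+205,(v+.5)/7-.5+150)
obs=[("top",T(600,97),(52.5,-107.5,14)),("top",T(643,358),(-52.5,-107.5,14)),("top",T(88,432),(-52.5,107.5,14)),
("scene",S(690,385),(-52.5,-107.5,14)),("scene",S(255,335),(0,70,136)),("top",T(159,234),(0,70,136))]
def W(p,l):
    c,s=np.cos(p[2]),np.sin(p[2]);return np.array([p[0]+c*l[0]-s*l[1],p[1]+s*l[0]+c*l[1],l[2]])
f=lambda p:np.concatenate([proj(n,W(p,l))-uv for n,uv,l in obs])
r=least_squares(f,[520,0,0]);p=r.x
E
python3 - <<'E'
from fit import *
print(p,np.degrees(p[2]),r.fun.round(1).reshape(-1,2))
hub=W(p,(0,70,133));print("hub",hub,"syr",W(p,(0,-60,138)))
a=ray("top",T(126,306),162);b=ray("scene",S(315,338),162)
print("handle",a,b,a-hub,b-hub)
print("thumb",ray("top",T(543,183),138),ray("scene",S(497,80),138))
E
```

```text
[5.22056443e+02 6.88597090e+00 1.27986430e-01] 7.3330822797651125 [[ 2.  -1.5]
 [ 1.4  0. ]
 [-0.3 -0.4]
 [ 2.2 -2. ]
 [-1.1  3.6]
 [-2.  -0. ]]
hub [513.12183165  76.31343466 133.        ] syr [529.71468091 -52.62328375 138.        ]
handle [485.78179397  81.05991497 162.        ] [487.44801334  80.52907638 162.        ] [-27.34003769   4.74648031  29.        ] [-25.67381831   4.21564172  29.        ]
thumb [530.27153091 -55.82856304 138.        ] [530.60646652 -53.84046715 138.        ]
```

```bash
cat > fit2.py <<'E'
import fit
from fit import *
obs[4]=("scene",S(254,381),(0,70,132)); obs[5]=("top",T(158.5,240),(0,70,132)) 
def g(q): # q: pose + per-camera pixel bias (calibration), weakly held
    return np.concatenate([f(q[:3])+np.concatenate([q[3:5] if o[0]=="top" else q[5:7] for o in obs]),0.5*q[3:]])
r=least_squares(g,[520,0,0,0,0,0,0]);q=r.x;p=q[:3]
bias={"top":q[3:5],"scene":q[5:7]}
P=lambda n,l:proj(n,W(p,l))+bias[n]
def tri(ut,us):
    return least_squares(lambda X:np.concatenate([proj("top",X)+bias["top"]-ut,proj("scene",X)+bias["scene"]-us]),[510,60,130]).x
E
python3 - <<'E'
from fit2 import *
print(q.round(2),np.degrees(p[2]),r.fun.round(1))
hub=W(p,(0,70,132));print("hub",hub,"syr",W(p,(0,-60,138)))
print("knob",tri(T(158,234),S(255,337)))
h=tri(T(126,304),S(315,336));print("handle",h,h-hub)
print("thumb",tri(T(543,183),S(497,76)))
cTS=lambda n,l:np.round(((P(n,l)-([205,160] if n=="top" else [205,150])+.5)*(6 if n=="top" else 7)-.5),0)
for l in [(0,-60,138),(0,-60,130),(0,-10,148),(0,-10,120)]: print(l,cTS("top",l),cTS("scene",l))
E
```

```text
[ 5.215e+02  6.080e+00  1.400e-01 -7.400e-01  4.400e-01 -9.700e-01
  1.660e+00] 7.920357696722046 [ 1.4 -1.3  1.2  0.2 -0.4  0.7  1.3 -0.8 -1.   0.4 -2.   0.3 -0.4  0.2
 -0.5  0.8]
hub [511.85672102  75.40893304 132.        ] syr [529.77026265 -53.35094047 138.        ]
knob [512.76371396  70.75102953 144.3764296 ]
handle [486.60172623  79.21283536 166.14990957] [-25.25499479   3.80390232  34.14990957]
thumb [530.63126371 -56.9735069  141.64353039]
(0, -60, 138) [531. 187.] [492.  94.]
(0, -60, 130) [529. 191.] [491. 116.]
(0, -10, 148) [384. 202.] [404. 164.]
(0, -10, 120) [382. 215.] [402. 242.]
```

```bash
python3 -m jog '[{"turn":7.03,"hand":0.045},{"turn":7.0},{"tx":-0.03,"tz":-0.023},{"tx":-0.03,"tz":-0.023},{"tx":-0.03,"tz":-0.023},{"tx":-0.03,"tz":-0.023},{"tx":-0.03,"tz":-0.023},{"tx":-0.03,"tz":-0.023},{"tx":-0.03,"tz":-0.023},{"tx":-0.03,"tz":-0.023}]' 20; python3 -m jog '[{"tx":-0.012,"tz":-0.038},{"tx":-0.012,"tz":-0.038},{"tx":-0.012,"tz":-0.038},{"tx":-0.012,"tz":-0.038},{"tx":-0.012,"tz":-0.038},{"tx":-0.012,"tz":-0.038},{"tx":-0.012,"tz":-0.038},{"tx":-0.012,"tz":-0.038},{"tx":-0.012,"tz":-0.038},{"ty":0.0}]'
python3 - <<'E'
from h import *
im=env.get_image("scene");cv2.imwrite("pics/scene2.png",im)
a=crop("scene",240,158,50,36,11,cv2.imread("pics/scene0.png"))
b=crop("scene",190,100,130,150,3,im);t=crop("top",190,120,130,100,3)
H=max(a.shape[0],b.shape[0]+0)
c=np.zeros((760,950,3),np.uint8)
c[:a.shape[0],:a.shape[1]]=a;c[:b.shape[0],550:550+b.shape[1]]=b[:, :400];
c=c[:,:945];c[455:755,550:940]=t
cv2.imwrite("pics/m2.png",cv2.resize(c[:755],(745,595)) if 0 else a)
cv2.imwrite("pics/m3.png",np.hstack([b[:400],np.pad(t,((0,100),(0,0),(0,0)))]))
E
```

```text
invalid input
invalid input
```

View pics/m2.png

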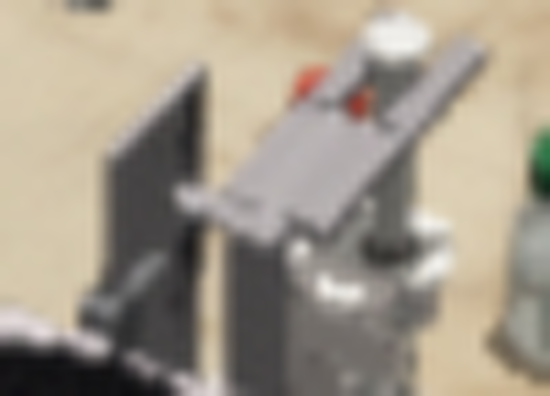

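View pics/m3.png

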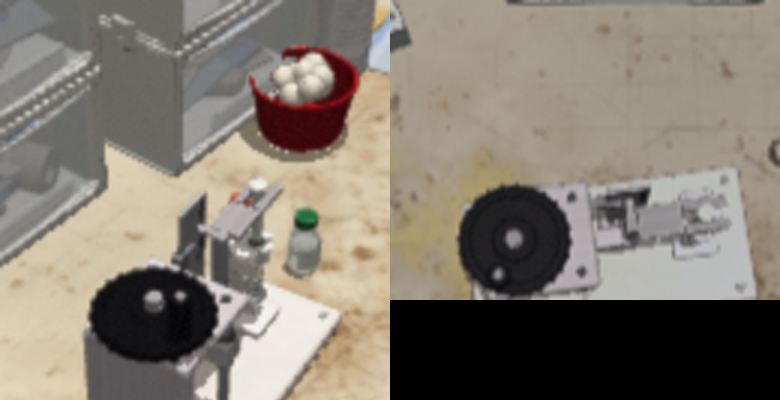

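Every row needs all its keys. The 11x crop shows the pointer tip at (185,195) and the mark tab running from (110,300) to its tip at (165,252). The pointer has to drop about 9 mm to be level.

```bash
python3 -m jog '[{"tx":0,"ty":0,"tz":0,"turn":7.03,"hand":0.045},{"tx":0,"ty":0,"tz":0,"turn":7.0,"hand":0.045},{"tx":-0.03,"ty":0,"tz":-0.023,"turn":0,"hand":0.045},{"tx":-0.03,"ty":0,"tz":-0.023,"turn":0,"hand":0.045},{"tx":-0.03,"ty":0,"tz":-0.023,"turn":0,"hand":0.045},{"tx":-0.03,"ty":0,"tz":-0.023,"turn":0,"hand":0.045},{"tx":-0.03,"ty":0,"tz":-0.023,"turn":0,"hand":0.045},{"tx":-0.03,"ty":0,"tz":-0.023,"turn":0,"hand":0.045},{"tx":-0.03,"ty":0,"tz":-0.023,"turn":0,"hand":0.045},{"tx":-0.03,"ty":0,"tz":-0.023,"turn":0,"hand":0.045}]' 20; python3 -m jog --help | head -20
```

```text
t: 1.03
ee_pos: [368.4, -323.9, 226.7]
tcp_rot: [-1.571, -0.0, 3.141]
wrist_force: [-0.1, -0.9, 0.2]
width: 0.493invalid input: not JSON, or not a number
```

```bash
python3 -m jog '[{"tx":-0.0116,"ty":0,"tz":-0.0398,"turn":0,"hand":0.045},{"tx":-0.0116,"ty":0,"tz":-0.0398,"turn":0,"hand":0.045},{"tx":-0.0116,"ty":0,"tz":-0.0398,"turn":0,"hand":0.045},{"tx":-0.0116,"ty":0,"tz":-0.0398,"turn":0,"hand":0.045},{"tx":-0.0116,"ty":0,"tz":-0.0398,"turn":0,"hand":0.045},{"tx":-0.0116,"ty":0,"tz":-0.0398,"turn":0,"hand":0.045},{"tx":-0.0116,"ty":0,"tz":-0.0398,"turn":0,"hand":0.045},{"tx":-0.0116,"ty":0,"tz":-0.0398,"turn":0,"hand":0.045},{"tx":-0.0116,"ty":0.015,"tz":-0.0398,"turn":0,"hand":0.045},{"tx":0,"ty":0.02,"tz":0,"turn":0,"hand":0.045}]'
python3 - <<'E'
from h import *
im=env.get_image("scene");cv2.imwrite("pics/scene3.png",im);t=env.get_image("top");cv2.imwrite("pics/top3.png",t)
o=env.get_obs()["ee_pos"];print(o)
a=crop("scene",200,140,100,100,4,im);b=crop("top",195,150,90,90,4,t)
cv2.imwrite("pics/m4.png",np.hstack([a,np.pad(b,((0,40),(0,0),(0,0)))]))
E
```

```text
t: 1.87
ee_pos: [473.2, 36.5, 193.6]
tcp_rot: [-1.573, 0.005, -3.136]
wrist_force: [-0.5, 1.3, -0.1]
width: 0.488
[469.29126004  32.37950172 190.02737614]
```

View pics/m4.png

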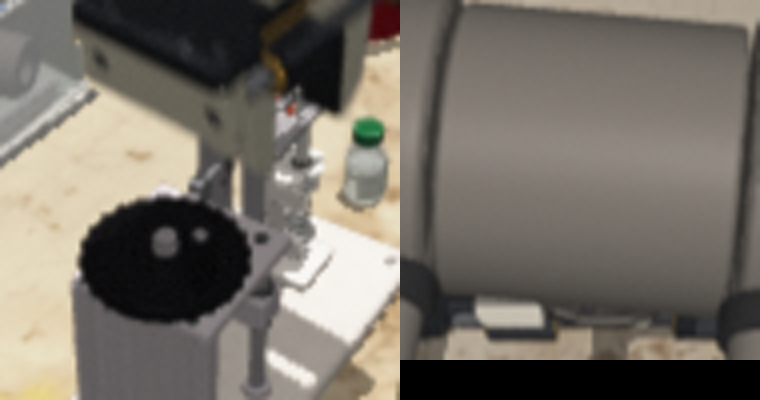

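The gripper is short of the handle. The scene crop shows the handle tip at (200,235) of the left panel; the top view is blocked by the arm. I'll move over the handle, settle and correct.

```bash
python3 -m jog '[{"tx":-0.008,"ty":0,"tz":-0.023,"turn":0,"hand":0.045},{"tx":-0.008,"ty":0,"tz":-0.023,"turn":0,"hand":0.045},{"tx":0,"ty":0,"tz":0,"turn":0,"hand":0.045},{"tx":0,"ty":0,"tz":0,"turn":0,"hand":0.045}]'
python3 - <<'E'
from h import *
im=env.get_image("scene")
print(env.get_obs()["ee_pos"],env.get_obs()["tcp_rot"])
cv2.imwrite("pics/m5.png",crop("scene",190,100,120,120,5,im))
E
```

```text
t: 2.3
ee_pos: [487.3, 76.1, 193.1]
tcp_rot: [-1.57, 0.0, -3.141]
wrist_force: [0.2, -0.5, 0.3]
width: 0.49
[487.06212106  75.58324942 193.03869558] [-1.57014379e+00  1.31822164e-04  3.14106556e+00]
```

View pics/m5.png

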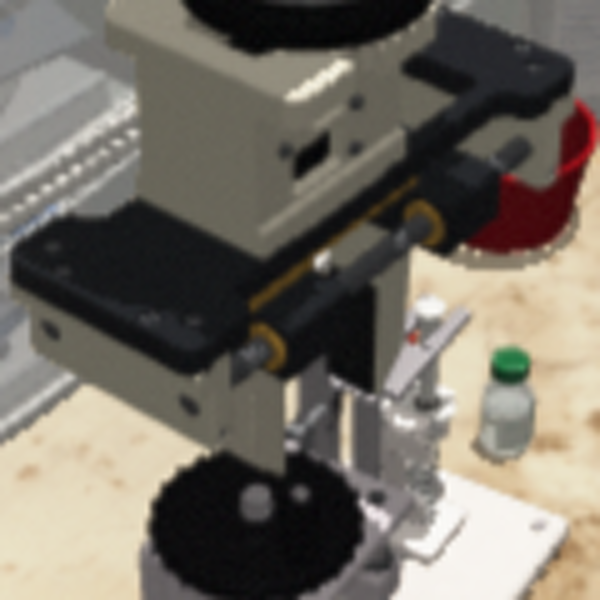

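Finger tips sit at (258,465) and (355,385), handle tip at (300,493). I'll use the gripper itself to calibrate the camera bias.

```bash
python3 - <<'E'
from h import *
c=lambda X:(proj("scene",X)-[190,100]+.5)*5-.5
print(c((487,75.6,193)),c((487,75.6,162)),c((487,80,162)),c((482,75.6,162)))
print(c((487+9.5,75.6+22.5,193)),c((487-9.5,75.6+22.5,193)),c((487-9.5,75.6-22.5,193)))
E
```

```text
[309.98476508 416.45215106] [309.89422355 484.21802811] [301.84417783 491.02519441] [321.24736508 490.45398461]
[244.98647815 439.4269108 ] [289.45976996 463.74768728] [373.47178018 394.01157628]
```

```bash
python3 -m jog '[{"tx":-0.001,"ty":0.01,"tz":-0.004,"turn":0,"hand":0.045},{"tx":0,"ty":0.012,"tz":0,"turn":0,"hand":0.045},{"tx":0,"ty":0.012,"tz":0,"turn":0,"hand":0.045},{"tx":0,"ty":0.012,"tz":0,"turn":0,"hand":0.045},{"tx":0,"ty":0,"tz":0,"turn":0,"hand":0.045},{"tx":0,"ty":0,"tz":0,"turn":0,"hand":0.03}]' 20;python3 -m jog '[{"tx":0,"ty":0,"tz":0,"turn":0,"hand":0.02},{"tx":0,"ty":0,"tz":0,"turn":0,"hand":0.005},{"tx":0,"ty":0,"tz":0,"turn":0,"hand":0.005},{"tx":0,"ty":0,"tz":0,"turn":0,"hand":0.005}]' 15
```

```text
t: 2.85
ee_pos: [487.5, 79.9, 146.0]
tcp_rot: [-1.571, -0.002, 3.14]
wrist_force: [0.1, 0.3, 0.6]
width: 0.456
t: 3.18
ee_pos: [488.4, 80.6, 147.0]
tcp_rot: [-1.571, 0.001, 3.141]
wrist_force: [-0.2, -1.2, 0.1]
width: 0.176
```

```bash
python3 -m jog '[{"tx":0,"ty":0,"tz":0,"turn":0,"hand":0.0},{"tx":0,"ty":0,"tz":0,"turn":0,"hand":0.0},{"tx":0,"ty":0,"tz":0,"turn":0,"hand":0.0}]' 25; python3 - <<'E'
import numpy as np
a=np.radians(162+15*np.arange(25));x=28*np.cos(a);y=28*np.sin(a)
for k in range(24):print(k,162+15*k,"tx",-round((x[k+1]-x[k]),1),"tz",-round((y[k+1]-y[k]),1))
E
```

```text
t: 3.43
ee_pos: [488.3, 80.7, 146.9]
tcp_rot: [-1.571, 0.001, -3.141]
wrist_force: [-0.6, 1.1, 3.3]
width: 0.143
0 162 tx 1.3 tz 7.2
1 177 tx -0.6 tz 7.3
2 192 tx -2.4 tz 6.9
3 207 tx -4.1 tz 6.0
4 222 tx -5.6 tz 4.7
5 237 tx -6.6 tz 3.1
6 252 tx -7.2 tz 1.3
7 267 tx -7.3 tz -0.6
8 282 tx -6.9 tz -2.4
9 297 tx -6.0 tz -4.1
10 312 tx -4.7 tz -5.6
11 327 tx -3.1 tz -6.6
12 342 tx -1.3 tz -7.2
13 357 tx 0.6 tz -7.3
14 372 tx 2.4 tz -6.9
15 387 tx 4.1 tz -6.0
16 402 tx 5.6 tz -4.7
17 417 tx 6.6 tz -3.1
18 432 tx 7.2 tz -1.3
19 447 tx 7.3 tz 0.6
20 462 tx 6.9 tz 2.4
21 477 tx 6.0 tz 4.1
22 492 tx 4.7 tz 5.6
23 507 tx 3.1 tz 6.6
```

Gripped: the opening of 13–14 mm matches the handle. First quarter turn anticlockwise, checking the forces.

```bash
python3 -m jog '[{"tx":0.0013,"ty":0,"tz":0.0072,"turn":0,"hand":0},{"tx":-0.0006,"ty":0,"tz":0.0073,"turn":0,"hand":0},{"tx":0,"ty":0,"tz":0,"turn":0,"hand":0}]' 25; python3 -m jog '[{"tx":-0.0024,"ty":0,"tz":0.0069,"turn":0,"hand":0},{"tx":-0.0041,"ty":0,"tz":0.006,"turn":0,"hand":0},{"tx":0,"ty":0,"tz":0,"turn":0,"hand":0}]';python3 -m jog '[{"tx":-0.0056,"ty":0,"tz":0.0047,"turn":0,"hand":0},{"tx":-0.0066,"ty":0,"tz":0.0031,"turn":0,"hand":0},{"tx":0,"ty":0,"tz":0,"turn":0,"hand":0}]'
```

```text
t: 3.68
ee_pos: [488.0, 65.0, 146.9]
tcp_rot: [-1.571, 0.002, 3.141]
wrist_force: [2.9, 0.4, 4.0]
width: 0.143
t: 3.93
ee_pos: [495.4, 52.5, 146.9]
tcp_rot: [-1.571, 0.003, 3.14]
wrist_force: [4.1, 3.0, 4.1]
width: 0.141
t: 4.18
ee_pos: [507.4, 45.5, 146.9]
tcp_rot: [-1.572, 0.002, 3.141]
wrist_force: [3.7, 5.9, 4.6]
width: 0.142
```

```bash
python3 -m jog '[{"tx":-0.0072,"ty":0,"tz":0.0008,"turn":0,"hand":0},{"tx":-0.0073,"ty":0,"tz":-0.0011,"turn":0,"hand":0},{"tx":-0.0069,"ty":0,"tz":-0.0024,"turn":0,"hand":0},{"tx":-0.006,"ty":0,"tz":-0.0041,"turn":0,"hand":0},{"tx":-0.0047,"ty":0,"tz":-0.0056,"turn":0,"hand":0},{"tx":-0.0031,"ty":0,"tz":-0.0066,"turn":0,"hand":0},{"tx":0,"ty":0,"tz":0,"turn":0,"hand":0}]'; python3 -m jog '[{"tx":-0.0013,"ty":0,"tz":-0.0072,"turn":0,"hand":0},{"tx":0.0006,"ty":0,"tz":-0.0073,"turn":0,"hand":0},{"tx":0.0024,"ty":0,"tz":-0.0069,"turn":0,"hand":0},{"tx":0.0041,"ty":0,"tz":-0.006,"turn":0,"hand":0},{"tx":0.0056,"ty":0,"tz":-0.0047,"turn":0,"hand":0},{"tx":0.0066,"ty":0,"tz":-0.0031,"turn":0,"hand":0},{"tx":0,"ty":0,"tz":0,"turn":0,"hand":0}]'; python3 - <<'E'
from h import *
im=env.get_image("scene");cv2.imwrite("pics/scene6.png",im)
cv2.imwrite("pics/m6.png",np.hstack([crop("scene",200,110,100,100,4,im),crop("scene",240,158,50,50,8,im)]))
E
```

```text
t: 4.77
ee_pos: [541.7, 63.8, 146.8]
tcp_rot: [-1.569, 0.0, -3.141]
wrist_force: [0.4, 0.3, 6.0]
width: 0.141
t: 5.35
ee_pos: [522.4, 99.7, 146.8]
tcp_rot: [-1.57, -0.0, -3.141]
wrist_force: [-1.0, -1.6, 6.9]
width: 0.14
```

View pics/m6.png

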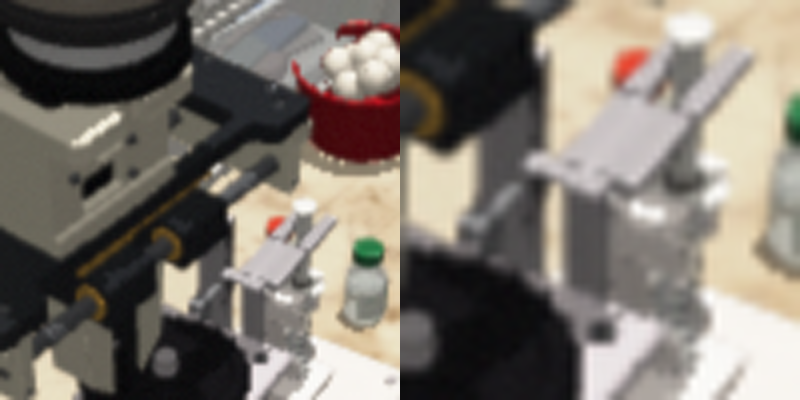

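With the handle at 72° the pointer tip and the tab are both visible: tip at right-panel x≈530, y≈158, and tab tip at about (520,185). The stop is still about 4.5 mm above the mark. Next I crank down another ~210°.

```bash
python3 -m jog '[{"tx":0.0072,"ty":0,"tz":-0.0013,"turn":0,"hand":0},{"tx":0.0073,"ty":0,"tz":0.0006,"turn":0,"hand":0},{"tx":0.0069,"ty":0,"tz":0.0024,"turn":0,"hand":0},{"tx":0.006,"ty":0,"tz":0.0041,"turn":0,"hand":0},{"tx":0.0047,"ty":0,"tz":0.0056,"turn":0,"hand":0},{"tx":0.0031,"ty":0,"tz":0.0066,"turn":0,"hand":0},{"tx":0.0013,"ty":0,"tz":0.0072,"turn":0,"hand":0}]'; python3 -m jog '[{"tx":-0.0006,"ty":0,"tz":0.0073,"turn":0,"hand":0},{"tx":-0.0024,"ty":0,"tz":0.0069,"turn":0,"hand":0},{"tx":-0.0041,"ty":0,"tz":0.006,"turn":0,"hand":0},{"tx":-0.0056,"ty":0,"tz":0.0047,"turn":0,"hand":0},{"tx":-0.0066,"ty":0,"tz":0.0031,"turn":0,"hand":0},{"tx":-0.0072,"ty":0,"tz":0.0013,"turn":0,"hand":0},{"tx":-0.0073,"ty":0,"tz":-0.0006,"turn":0,"hand":0},{"tx":0,"ty":0,"tz":0,"turn":0,"hand":0}]'
cat >> h.py <<'E'
def up(im,x,y,w,h,s=10): return cv2.resize(im[y:y+h,x:x+w],None,fx=s,fy=s,interpolation=cv2.INTER_CUBIC)
def forkshift(im,ref="pics/scene0.png",box=(259,164,20,18)):
    "sub-pixel shift (px) of the fork from ref picture to im, with match score; both cameras image fixed, so static parts check to 0"
    x,y,w,h=box; t=up(cv2.imread(ref),x,y,w,h,20); S=up(im,x-3,y-4,w+6,h+16,20)
    r=cv2.matchTemplate(S,t,cv2.TM_CCOEFF_NORMED);_,m,_,l=cv2.minMaxLoc(r); return (l[0]/20-3,l[1]/20-4,m)
E
python3 - <<'E'
from h import *
im=env.get_image("scene");cv2.imwrite("pics/scene7.png",im)
for n in("pics/scene2.png","pics/scene6.png","pics/scene7.png"):print(n,forkshift(cv2.imread(n)))
from fit2 import P
print([P("scene",(0,-50,z)) for z in(130,120,110)])
E
```

```text
t: 5.98
ee_pos: [487.0, 74.9, 146.9]
tcp_rot: [-1.572, 0.002, 3.141]
wrist_force: [7.2, 3.9, 2.6]
width: 0.137
t: 6.65
ee_pos: [520.3, 45.2, 146.8]
tcp_rot: [-1.57, -0.001, 3.141]
wrist_force: [0.4, -3.2, 8.3]
width: 0.145
pics/scene2.png (0.0, 0.0, 0.9955945611000061)
pics/scene6.png (0.0, 1.9000000000000004, 0.8481498956680298)
pics/scene7.png (1.0999999999999996, 0.7999999999999998, 0.42140522599220276)
[array([272.20631889, 168.86475988]), array([272.0411613 , 172.78223054]), array([271.8784362 , 176.64200338])]
```

```bash
python3 -m jog '[{"tx":0,"ty":0,"tz":0,"turn":0,"hand":0.045},{"tx":0,"ty":0,"tz":0,"turn":0,"hand":0.045},{"tx":0,"ty":0,"tz":0,"turn":0,"hand":0.045},{"tx":0,"ty":-0.015,"tz":0,"turn":0,"hand":0.045},{"tx":0,"ty":-0.015,"tz":0,"turn":0,"hand":0.045},{"tx":0,"ty":0,"tz":-0.04,"turn":0,"hand":0.045},{"tx":0,"ty":0,"tz":-0.04,"turn":0,"hand":0.045},{"tx":0,"ty":0,"tz":-0.02,"turn":0,"hand":0.045},{"tx":0,"ty":0,"tz":0,"turn":0,"hand":0.045}]'
python3 - <<'E'
from h import *
im=env.get_image("scene");cv2.imwrite("pics/scene8.png",im)
print(forkshift(im))
cv2.imwrite("pics/m8.png",np.hstack([crop("scene",200,110,100,100,3,im),crop("scene",240,165,50,30,10,im).copy() if 0 else cv2.copyMakeBorder(crop("scene",240,165,50,30,10,im),0,0,0,0,0)]))if 0 else cv2.imwrite("pics/m8.png",crop("scene",230,155,60,45,12,im))
E
```

```text
t: 7.45
ee_pos: [519.3, 149.4, 175.9]
tcp_rot: [-1.572, -0.002, -3.138]
wrist_force: [-0.7, -0.6, -1.4]
width: 0.492
(0.04999999999999982, 5.699999999999999, 0.7680296897888184)
```

View pics/m8.png

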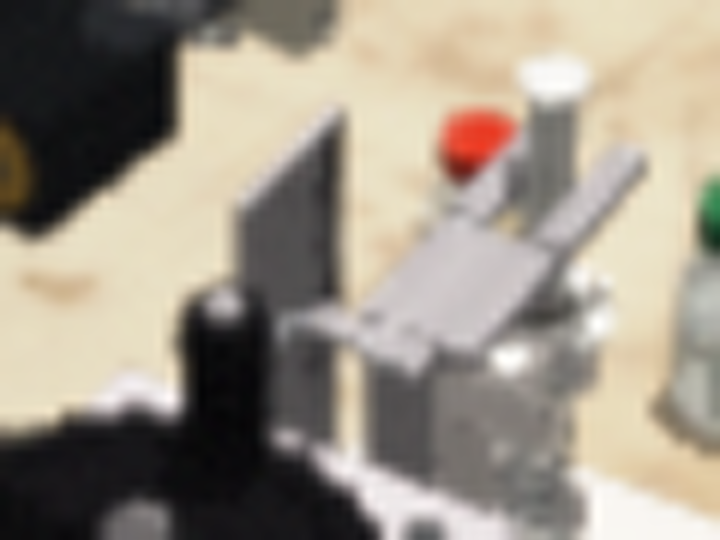

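The stop now looks about 3–4 mm below the mark: pointer tip at about (317,313), tab level there about 297 in the 12x crop. I'll regrip, go 30° further down for margin, then crank up through the play.

```bash
python3 -m jog '[{"tx":0,"ty":0,"tz":0.04,"turn":0,"hand":0.045},{"tx":0,"ty":0,"tz":0.04,"turn":0,"hand":0.045},{"tx":0,"ty":0,"tz":0.02,"turn":0,"hand":0.045},{"tx":0,"ty":0,"tz":0,"turn":0,"hand":0.045},{"tx":0,"ty":0.015,"tz":0,"turn":0,"hand":0.045},{"tx":0,"ty":0.015,"tz":0,"turn":0,"hand":0.02},{"tx":0,"ty":0,"tz":0,"turn":0,"hand":0},{"tx":0,"ty":0,"tz":0,"turn":0,"hand":0},{"tx":0,"ty":0,"tz":0,"turn":0,"hand":0},{"tx":0,"ty":0,"tz":0,"turn":0,"hand":0}]' 25; python3 -m jog '[{"tx":0,"ty":0,"tz":0,"turn":0,"hand":0},{"tx":0,"ty":0,"tz":0,"turn":0,"hand":0},{"tx":-0.0069,"ty":0,"tz":-0.0024,"turn":0,"hand":0},{"tx":-0.006,"ty":0,"tz":-0.0041,"turn":0,"hand":0},{"tx":0,"ty":0,"tz":0,"turn":0,"hand":0},{"tx":0,"ty":0,"tz":0,"turn":0,"hand":0},{"tx":0,"ty":0,"tz":0,"turn":0,"hand":0}]'
```

```text
t: 8.33
ee_pos: [521.0, 45.8, 147.3]
tcp_rot: [-1.571, 0.001, -3.141]
wrist_force: [0.2, -0.2, -0.2]
width: 0.176
t: 8.92
ee_pos: [534.7, 52.2, 147.3]
tcp_rot: [-1.571, 0.004, 3.142]
wrist_force: [4.8, -1.8, 3.3]
width: 0.14
```

```bash
python3 -m jog '[{"tx":0.006,"ty":0,"tz":0.0041,"turn":0,"hand":0},{"tx":0.0069,"ty":0,"tz":0.0024,"turn":0,"hand":0},{"tx":0.0073,"ty":0,"tz":0.0006,"turn":0,"hand":0},{"tx":0.0072,"ty":0,"tz":-0.0013,"turn":0,"hand":0},{"tx":0.0066,"ty":0,"tz":-0.0031,"turn":0,"hand":0},{"tx":0.0056,"ty":0,"tz":-0.0047,"turn":0,"hand":0},{"tx":0.0041,"ty":0,"tz":-0.006,"turn":0,"hand":0}]'; python3 -m jog '[{"tx":0.0024,"ty":0,"tz":-0.0069,"turn":0,"hand":0},{"tx":0.0006,"ty":0,"tz":-0.0073,"turn":0,"hand":0},{"tx":-0.0013,"ty":0,"tz":-0.0072,"turn":0,"hand":0},{"tx":-0.0031,"ty":0,"tz":-0.0066,"turn":0,"hand":0},{"tx":-0.0047,"ty":0,"tz":-0.0056,"turn":0,"hand":0},{"tx":-0.006,"ty":0,"tz":-0.0041,"turn":0,"hand":0},{"tx":-0.0069,"ty":0,"tz":-0.0024,"turn":0,"hand":0},{"tx":0,"ty":0,"tz":0,"turn":0,"hand":0}]'
python3 - <<'E'
from h import *
im=env.get_image("scene");cv2.imwrite("pics/scene9.png",im)
print(forkshift(im))
cv2.imwrite("pics/m9.png",crop("scene",235,160,50,37,16,im))
E
```

```text
t: 9.5
ee_pos: [490.2, 60.6, 147.2]
tcp_rot: [-1.571, 0.003, 3.141]
wrist_force: [7.4, -0.7, 3.5]
width: 0.141
t: 10.17
ee_pos: [509.1, 100.1, 147.1]
tcp_rot: [-1.569, 0.0, -3.141]
wrist_force: [2.6, -5.8, 10.1]
width: 0.142
(0.5499999999999998, 5.35, 0.409589558839798)
```

View pics/m9.png

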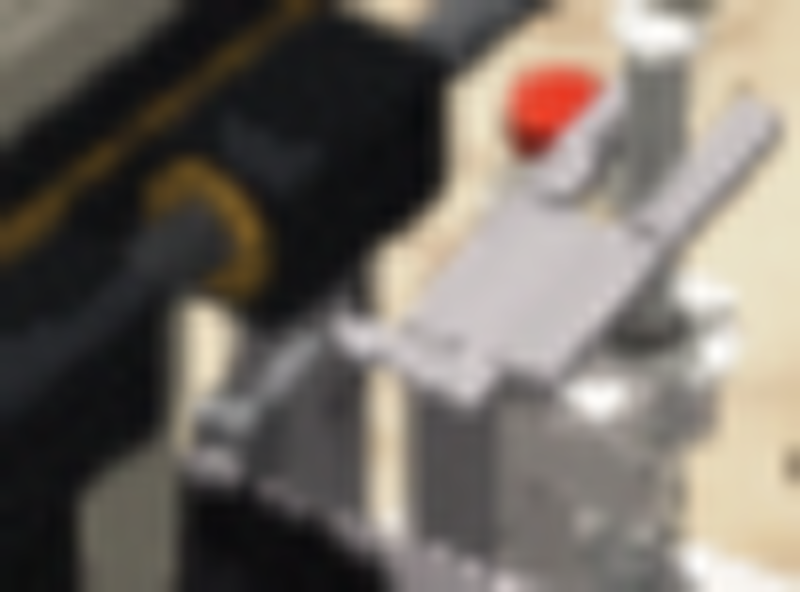

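The 16x crop shows the pointer tip at about (338,316), with the tab tip just left of it at about (318,325). The tab line extended to the pointer gives about 305, so the stop is about 1–1.5 mm low. One more 15° step up, then release and back off for a close look.

```bash
python3 -m jog '[{"tx":-0.0073,"ty":0,"tz":-0.0006,"turn":0,"hand":0},{"tx":0,"ty":0,"tz":0,"turn":0,"hand":0},{"tx":0,"ty":0,"tz":0,"turn":0,"hand":0.045},{"tx":0,"ty":0,"tz":0,"turn":0,"hand":0.045},{"tx":0,"ty":0,"tz":0,"turn":0,"hand":0.045},{"tx":0,"ty":-0.015,"tz":0,"turn":0,"hand":0.045},{"tx":0,"ty":-0.015,"tz":0,"turn":0,"hand":0.045},{"tx":0,"ty":0,"tz":-0.03,"turn":0,"hand":0.045},{"tx":0,"ty":0,"tz":-0.02,"turn":0,"hand":0.045},{"tx":0,"ty":0,"tz":0,"turn":0,"hand":0.045}]'
python3 - <<'E'
from h import *
im=env.get_image("scene");cv2.imwrite("pics/scene10.png",im)
print(forkshift(im), forkshift(im,"pics/scene8.png",(259,169,20,18)))
a=crop("scene",242,162,36,30,15,im);b=crop("top",255,176,20,30,13,cv2.imread("pics/top0.png"))
c=np.hstack([a,np.pad(b,((0,60),(0,0),(0,0)))]);cv2.imwrite("pics/m10.png",c);print(c.shape)
E
```

```text
t: 11.05
ee_pos: [515.0, 154.0, 176.1]
tcp_rot: [-1.572, -0.002, -3.139]
wrist_force: [-0.8, -0.7, 0.1]
width: 0.491
(0.04999999999999982, 4.75, 0.7537335753440857) (-0.1499999999999999, -0.6000000000000001, 0.9431713819503784)
(450, 800, 3)
```

View pics/m10.png

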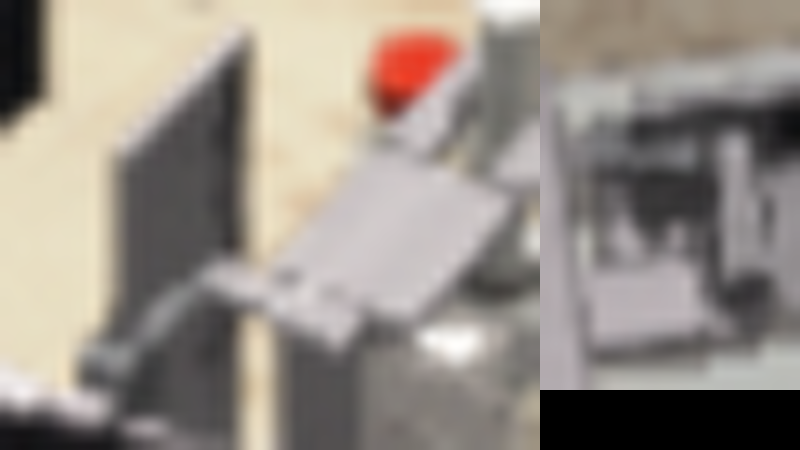

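The left panel shows the pointer tip's top corner at about (212,261). The tab's top edge runs from (120,340) to (200,270), nearly in line with it. I've used my 12 views, so I'll refine this numerically.

```bash
python3 - <<'E'
from h import *
for n in("scene0","scene8","scene10"):
    g=cv2.imread(f"pics/{n}.png").astype(int)
    print(n,"gray  cols 248..266; rows")
    gg=cv2.cvtColor(g.astype(np.uint8),cv2.COLOR_BGR2GRAY)
    for y in range(171,190):print(y,*["%3d"%v for v in gg[y,248:267]])
E
```

```text
scene0 gray  cols 248..266; rows
171 193 184 172 122  81  69  64  66  51  51 121 187 196 201 199 184 178 177 178
172 192 152 114  81  69  68  65  68  59  57 119 183 188 194 189 180 178 178 182
173 191 141  85  71  70  68  67  69  63  65 129 191 196 185 179 176 178 180 181
174 192 138  82  71  67  68  70  74  96 101 142 192 191 179 177 177 180 181 180
175 194 139  83  70  69  68  70  89 163 168 178 185 162 167 176 179 182 181 177
176 194 139  82  70  69  68  68  77 140 180 175 179 173 159 150 161 181 180 174
177 196 142  83  69  69  68  70  70  88 110 118 153 175 172 168 171 184 166 145
178 196 142  82  70  69  69  69  70  67  51  81 133 137 166 172 176 180 164 113
179 196 140  82  71  67  70  70  68  54  39  98 163 132 110 120 154 166 126 116
180 195 139  83  69  69  74  75  68  42  35 107 179 123  80  79  98 103  92 158
181 194 137  83  72  80 105 111  74  46  40 110 183 119  75  69  73  75  83 155
182 190 115  77  79 116 122  93  69  51  51 124 188 120  78  70  69  70  73 120
183 174  96  76  96 122  98  71  63  56  63 154 191 121  76  70  70  72  71 104
184 130  86  85 100  96  74
[... 2859 characters left out ...]
  91 123 129 114 128 168 195 198 195 196 215 188 178 195 192
182 214 133  90  92 134 139 107  86  75  92 124 156 202 200 204 195 192 179 159
183 197 112  88 112 142 114  83  75  65  72 160 179 151 161 188 194 198 180 114
184 149  99 100 116 114  85  79  72  62  83 178 205 135 109 123 148 183 127  85
185 148 140 135  93  74  78  77  64  61  89 184 213 137  91  85  97 118  91 106
186 105 128 115  70  64  77  78  70  70  90 179 211 139  87  82  83  85  86 114
187  88  89  77  59  65  78  80  78  74  93 169 203 134  89  82  82  82  86 113
188 166 114  69  59  66  77  81  79  75  93 172 206 136  88  81  82  82  85 113
189 176 113  72  76  82  82  82  81  78  97 185 213 139  87  82  81  82  84 111
```

```bash
python3 - <<'E'
from fit2 import *
l=np.array((-5,-8,120.))
for n in("scene","top"):
    J=np.array([(P(n,l+10*e)-P(n,l))/10 for e in np.eye(3)]);print(n,P(n,l).round(1),"d/dx,dy,dz px/mm\n",J.round(3))
g=cv2.cvtColor(cv2.imread("pics/top0.png"),cv2.COLOR_BGR2GRAY)
print("cols 256..276")
for y in range(180,202):print(y,*["%3d"%v for v in g[y,256:277]])
E
```

```text
scene [263.7 185.7] d/dx,dy,dz px/mm
 [[-0.452 -0.177]
 [-0.261  0.298]
 [ 0.011 -0.395]]
top [267.6 198. ] d/dx,dy,dz px/mm
 [[-0.068 -0.479]
 [-0.485  0.066]
 [ 0.01  -0.072]]
cols 256..276
180 145 147 146 136 128 133 140 142 149 151 142 143 145 150 159 168 174 178 177 179 173
181 142 154 156 145 138 147 155 160 168 173 174 177 179 172 168 175 177 174 171 171 164
182 155 171 176 174 175 177 159 165 172 172 173 172 171 157 152 158 151 138 125 121 131
183 169 185 187 185 186 183 143 147 153 139 132 125 124 123 128 131 114  93  74  56  89
184 148 183 185 165 167 164 131 126 126 102  84  71  62  60  65  62  55  39  29  37 107
185 135 169 162 124 126 112  69  64  67  61  60  56  57  63  62  45  44  27  17  50 136
186 130 143 129 118 113  93  59  60  70  74  83  69  82 119 118  65  46  30  21  67 168
187 128 130 128 120 117 107  87  89  99 109 116  83 104 154 155  79  49  44  47  90 182
188 133 122 120 100  98  88  95  91  95 108 108  75  98 146 151  91  71  76  92 125 170
189 140 113 107  78  70  63  62  52  53  58  63  57  83 143 149 108 111 117 130 146 149
190 148 113 114  88  93  81 
[... 327 characters left out ...]
 161 145 177 123 141 170 145  97 103 140 101  88  74 143 145 143 120 149 146 144 144
195 167 145 177 119 123 155 152 122 129 132 101  88  73 143 147 145 138 147 144 143 142
196 170 148 171 138 137 150 151 152 165 167 144 109  78 133 127 124 136 143 143 142 143
197 172 150 166 171 174 176 176 176 177 180 176 118  79 102  81  70  85 133 144 145 146
198 174 153 162 177 178 178 179 179 180 181 179 121  82  63  57  55  76 121 145 147 137
199 173 155 144 177 180 180 180 180 181 182 180 148 105  68  62  68  83 108 131 137 121
200 172 155 137 177 181 181 181 182 181 181 177 159 136 109  80  79  87 106 111 117 116
201 174 163 138 172 174 170 166 160 154 148 141 113 128 121  90  83 102 117 118 120 118
```

Hand estimates say the stop is roughly 0.8 mm low, ±1.2 mm. I'll do one compact render-fit of the tab and pointer in both cameras to tighten that before the last crank.

```bash
cat > rf.py <<'E'
import sys
from h import *
from fit2 import p as pose,bias,W
from scipy.optimize import minimize
SS=10
cam={n:env.camera_params(n) for n in("scene","top")}
def pj(n,L,yaw):
    q=np.array([pose[0],pose[1],yaw]); W_=cam[n]["world_from_camera"]
    X=np.array([W(q,l) for l in L]); c=((X-W_[:3,3])@W_[:3,:3])*[1,-1,-1]; u=c@cam[n]["K"].T; return u[:,:2]/u[:,2:]
def quad(n,L,yaw,b,box):
    x0,y0,w,h=box; m=np.zeros(((h+4)*SS,(w+4)*SS),np.float32)
    uv=(pj(n,L,yaw)+b-[x0-2,y0-2]+.5)*SS-.5
    cv2.fillConvexPoly(m,np.round(uv*16).astype(np.int32),1.,cv2.LINE_8,4); return m
def down(m,s):
    m=cv2.GaussianBlur(m,(0,0),max(s,.05)*SS); h,w=m.shape
    return m.reshape(h//SS,SS,w//SS,SS).mean((1,3))[2:-2,2:-2]
def faces(q,zs):
    xt,yt,w,ht,zm,xp,yp,v,hp=q
    a,b=xt-w/2,xt+w/2; c,d=yp-v/2,yp+v/2
    tt=[(a,yt,zm),(b,yt,zm),(b,yt+12,zm),(a,yt+12,zm)]
    tf=[(a,yt,zm),(a,yt+12,zm),(a,yt+12,zm-ht),(a,yt,zm-ht)]
    pt=[(xp,c,zs),(xp,d,zs),(xp-9,d,zs),(xp-9,c,zs)]
    ps=[(xp,d,zs),(xp-9,d,zs),(xp-9,d,zs-hp),(xp,d,zs-hp)]
    return [tt,tf,pt,ps]
ims=[("scene","pics/scene0.png",1.16,(251,172,6,12)),("scene","pics/scene10.png",1.,(251,172,6,12)),("top","pics/top0.png",1.,(262,185,9,6))]
G=[cv2.cvtColor(cv2.imread(f),cv2.COLOR_BGR2GRAY)[b[1]:b[1]+b[3],b[0]:b[0]+b[2]]*k for _,f,k,b in ims]
def model(t,full=False):
    q=t[:9];z10,drop,yaw=t[9:12];bs,bt=t[12:14],t[14:16];sg=t[16]; e=0;out=[]
    for grp in([0,1],[2]):
        A=[];Y=[]
        for i in grp:
            n,_,_,box=ims[i]; F=faces(q,z10+(drop if i!=1 else 0)); b=bs if n=="scene" else bt
            M=[quad(n,f,yaw,b,box) for f in F]
            if n=="top": M=[M[0],M[2]]
            # pointer top hides its side and nothing else overlaps
            A.append(np.stack([np.ones(box[2]*box[3])]+[down(m,sg).ravel() for m in M],1));Y.append(G[i].ravel())
        A=np.vstack(A);Y=np.hstack(Y);k=np.linalg.lstsq(A,Y,rcond=None)[0];r_=Y-A@k;e+=np.mean(r_**2);out.append((k,r_))
    pr=((t[9]-120)/6)**2+((t[10]-11.9)/.6)**2+((yaw-.125)/.01)**2+np.sum(((t[12:16])/1.5)**2)+((sg-.45)/.2)**2+((q[3]-1.5)/1)**2+((q[8]-1.5)/1)**2+((q[2]-3)/1.5)**2+((q[7]-4)/1.5)**2
    return (e,pr,out) if full else e+2*pr
def start(dm,rng):
    return np.array([3,-6,3,1.5,120-dm,4,-12,4,1.5,120,11.9,.125,-1,1.6,-.7,.4,.45])+rng.normal(size=17)*np.array([1,1,.5,.3,.5,1,1,.5,.3,.5,.2,.004,.3,.3,.3,.3,.05])
if __name__=="__main__":
    rng=np.random.default_rng(0);res=[]
    for i in range(10):
        s=minimize(model,start(rng.uniform(-2,2),rng),method="Powell",options=dict(maxiter=12,xtol=1e-3,ftol=1e-4))
        s=minimize(model,s.x,method="Nelder-Mead",options=dict(maxfev=3000,adaptive=True));res.append((s.fun,s.x))
    res.sort(key=lambda r:r[0])
    for f_,x in res[:6]: print(round(f_,1),"stop-mark",round(x[9]-x[4],2),x.round(2).tolist())
    for k,r_ in model(res[0][1],True)[2]: print(k.round(0),np.abs(r_).mean().round(1))
E
time OMP_NUM_THREADS=4 timeout 400 python3 rf.py
```

```text
300.3 stop-mark -10.72 [11.14, 2.08, 3.31, 1.51, 131.11, 17.11, -13.88, 4.59, 1.77, 120.39, 11.91, 0.12, -0.67, 0.83, -0.63, 0.42, 0.37]
511.9 stop-mark 0.67 [13.51, -25.31, 3.7, 1.52, 120.61, 16.8, -15.39, 5.13, 1.64, 121.29, 12.1, 0.13, -1.12, 1.84, -1.28, 0.51, 0.28]
674.5 stop-mark 2.92 [11.93, -25.48, 9.26, 1.51, 120.67, 4.51, -4.4, 3.59, 2.63, 123.6, 11.89, 0.14, -0.87, 1.91, -1.36, -0.56, 0.45]
748.8 stop-mark 11.43 [16.7, -24.93, 6.98, 1.5, 108.73, 4.69, -12.85, 3.05, 1.51, 120.15, 11.9, 0.12, -0.04, 0.73, -0.95, 0.03, 0.33]
788.3 stop-mark 1.46 [12.39, -10.16, 3.96, 1.72, 118.51, 3.87, -12.39, 4.6, 1.2, 119.97, 11.9, 0.13, -3.88, -1.44, -0.77, 0.26, 0.68]
974.0 stop-mark -7.05 [12.02, -9.98, 3.37, 1.78, 126.52, 4.53, -10.99, 4.47, 2.53, 119.47, 11.82, 0.13, -2.5, 1.95, -0.6, 0.52, 0.46]
[ 78.  67.   9.  87. 150.] 4.1
[ 72. -45.  87.] 12.7
real	4m24.872s
user	4m24.429s
sys	0m0.305s
```

```bash
python3 - <<'E'
import rf,numpy as np
from rf import *
base=model
def cost(t):
    e,pr,o=base(t,True); neg=sum(np.sum(np.minimum(k[1:]-5,0)**2) for k,_ in o); return e+2*pr+.2*neg
rng=np.random.default_rng(1);res=[]
for dm in(-2,-1,0,1,2):
    t=np.array([16.3,-9,3.5,1.5,120.4-dm,17,-14,4.6,1.7,120.4,11.9,.122,-.7,.9,-.6,.4,.4])
    s=minimize(cost,t,method="Powell",options=dict(maxiter=10,xtol=1e-3,ftol=1e-4))
    s=minimize(cost,s.x,method="Nelder-Mead",options=dict(maxfev=3000,adaptive=True));res.append((s.fun,s.x))
res.sort(key=lambda r:r[0])
for f_,x in res: print(round(f_,1),"stop-mark",round(x[9]-x[4],2),x.round(2).tolist())
for k,r_ in base(res[0][1],True)[2]: print(k.round(0),np.abs(r_).mean().round(1))
np.save("best.npy",res[0][1])
E
```

```text
92.9 stop-mark -0.04 [17.61, -9.36, 3.37, 1.5, 120.26, 17.27, -13.66, 4.78, 1.57, 120.23, 11.85, 0.12, -0.71, 0.9, -0.59, 0.41, 0.37]
95.5 stop-mark -0.37 [17.5, -9.11, 2.9, 1.5, 120.41, 17.26, -13.62, 4.77, 1.51, 120.04, 11.89, 0.12, -0.7, 0.91, -0.57, 0.38, 0.42]
95.8 stop-mark -0.93 [17.33, -8.97, 2.97, 1.51, 121.31, 17.2, -13.61, 4.94, 1.53, 120.37, 11.81, 0.12, -0.7, 1.06, -0.53, 0.36, 0.4]
96.1 stop-mark 1.4 [18.25, -9.74, 3.5, 1.51, 119.13, 17.36, -13.67, 4.71, 1.6, 120.53, 11.9, 0.12, -0.7, 0.89, -0.59, 0.54, 0.37]
99.5 stop-mark 1.24 [18.78, -9.81, 3.51, 1.52, 118.28, 17.81, -13.6, 4.8, 1.57, 119.53, 11.93, 0.12, -0.67, 0.87, -0.51, 0.68, 0.39]
[ 78.  67.   7. 105. 100.] 4.4
[ 59.  54. 102.] 5.8
```

The best render-fit gives −0.04 mm, with near-equal fits from −0.9 to +1.4. The hand-measured edges give about −0.5 to −1.3 mm. I'll raise a hedged 0.7 mm (~17°), still in the up direction.

```bash
python3 -m jog '[{"tx":0,"ty":0,"tz":0.03,"turn":0,"hand":0.045},{"tx":0,"ty":0,"tz":0.02,"turn":0,"hand":0.045},{"tx":0,"ty":0,"tz":0,"turn":0,"hand":0.045},{"tx":0,"ty":0.015,"tz":0,"turn":0,"hand":0.045},{"tx":0,"ty":0.015,"tz":0,"turn":0,"hand":0.03},{"tx":0,"ty":0,"tz":0,"turn":0,"hand":0.015},{"tx":0,"ty":0,"tz":0,"turn":0,"hand":0},{"tx":0,"ty":0,"tz":0,"turn":0,"hand":0},{"tx":0,"ty":0,"tz":0,"turn":0,"hand":0},{"tx":0,"ty":0,"tz":0,"turn":0,"hand":0}]' 25; python3 -m jog '[{"tx":0,"ty":0,"tz":0,"turn":0,"hand":0},{"tx":0,"ty":0,"tz":0,"turn":0,"hand":0}]'; python3 -m jog '[{"tx":-0.004,"ty":0,"tz":0.0006,"turn":0,"hand":0},{"tx":-0.0041,"ty":0,"tz":0.0011,"turn":0,"hand":0},{"tx":0,"ty":0,"tz":0,"turn":0,"hand":0},{"tx":0,"ty":0,"tz":0,"turn":0,"hand":0}]'
```

```text
t: 11.93
ee_pos: [516.5, 100.7, 147.3]
tcp_rot: [-1.57, 0.001, -3.141]
wrist_force: [0.2, -2.0, 1.5]
width: 0.142
t: 12.1
ee_pos: [516.5, 100.7, 147.2]
tcp_rot: [-1.57, 0.001, -3.142]
wrist_force: [0.1, -2.3, 4.8]
width: 0.142
t: 12.43
ee_pos: [524.5, 99.5, 147.2]
tcp_rot: [-1.571, 0.001, 3.141]
wrist_force: [-0.9, -0.7, 6.0]
width: 0.142
```

```bash
python3 -m jog '[{"tx":0,"ty":0,"tz":0,"turn":0,"hand":0.045},{"tx":0,"ty":0,"tz":0,"turn":0,"hand":0.045},{"tx":0,"ty":0,"tz":0,"turn":0,"hand":0.045},{"tx":0,"ty":-0.015,"tz":0,"turn":0,"hand":0.045},{"tx":0,"ty":-0.02,"tz":0,"turn":0,"hand":0.045},{"tx":0,"ty":-0.02,"tz":-0.03,"turn":0,"hand":0},{"tx":0,"ty":0,"tz":-0.03,"turn":0,"hand":0},{"tx":0,"ty":0,"tz":0,"turn":0,"hand":0},{"tx":0,"ty":0,"tz":0,"turn":0,"hand":0}]'
python3 - <<'E'
from h import *
im=env.get_image("scene");cv2.imwrite("pics/scene11.png",im)
print(forkshift(im,"pics/scene10.png",(259,168,20,18)),forkshift(im))
g=cv2.cvtColor(im,cv2.COLOR_BGR2GRAY)
for y in range(176,186):print(y,*["%3d"%v for v in g[y,250:262]])
import rf
from rf import proj
print("scene->fork ")
# thumb disc, from scene: bright blob
hsv=cv2.cvtColor(im,cv2.COLOR_BGR2GRAY)[155:172,268:286];print(hsv)
E
```

```text
t: 13.18
ee_pos: [523.9, 160.3, 201.3]
tcp_rot: [-1.571, -0.0, -3.139]
wrist_force: [-0.8, -1.1, -0.4]
width: 0.245
(0.0, -0.1499999999999999, 0.9852683544158936) (0.04999999999999982, 4.4, 0.7491482496261597)
176  93  80  78  78  78  79  68  72 147 213 218 210
177  93  80  77  79  79  79  75  64 141 212 217 201
178  94  81  78  79  80  82  87  80 144 205 200 196
179  94  82  78  78  80  93 156 182 191 189 194 195
180  94  80  79  84  89 111 182 194 198 197 181 164
181  94  80  92 121 127  97 114 138 172 197 194 190
182  88  90 131 137 106  82  66  73 114 156 186 197
183  87 111 138 112  82  75  66  68 163 196 150 141
184  98 114 111  84  78  72  61  83 177 210 137  98
185 133  90  73  77  76  62  60  90 182 212 136  89
scene->fork 
[[215 216 217 217 219 217 213 213 219 221 222 223 223 222 221 220 220 217]
 [207 205 210 212 214 210 204 203 211 217 219 223 222 222 221 221 219 216]
 [202 202 204 206 210 207 203 200 207 216 219 220 222 220 221 220 217 213]
 [203 206 210 210 212 211 206 207 212 215 217 219 220 219 218 215 211 210]
 [196 205 209 213 212 213 214 219 227 226 219 217 216 215
[... 218 characters left out ...]
193 193 201 210 213 213]
 [208 205 203 204 207 205 171 194 184 171 187 199 206 207 210 213 214 213]
 [164 150 148 156 185 193 134 125 125 128 183 210 211 209 211 214 214 213]
 [124 115 113 126 163 184 128 110 116 126 188 213 205 200 204 215 216 211]
 [115 111 118 150 177 182 130 115 118 128 192 213 204 195 199 216 219 218]
 [114 117 144 174 142 135 120 113 117 130 205 205 196 193 189 168 216 221]
 [ 80 130 178 184 126 104 114 109 117 127 195 196 195 191 150 163 218 224]
 [112 172 190 189 131 109 114 106 116 133 197 195 190 154 150 209 224 225]
 [180 187 191 162 129 151 122 106 126 180 196 194 166 152 206 224 226 226]
 [154 160 167 134 156 154 122 119 176 193 193 183 154 206 223 225 226 226]]
```

The pointer rose about 0.3 px, as expected. Now over the plunger with closed fingers.

```bash
python3 -m jog '[{"tx":-0.001,"ty":0,"tz":0.0361,"turn":0,"hand":0},{"tx":-0.001,"ty":0,"tz":0.0361,"turn":0,"hand":0},{"tx":-0.001,"ty":0,"tz":0.0361,"turn":0,"hand":0},{"tx":-0.001,"ty":0,"tz":0.0361,"turn":0,"hand":0},{"tx":-0.001,"ty":0,"tz":0.0361,"turn":0,"hand":0},{"tx":-0.001,"ty":0,"tz":0.036,"turn":0,"hand":0},{"tx":0,"ty":0,"tz":0,"turn":0,"hand":0},{"tx":0,"ty":0,"tz":0,"turn":0,"hand":0},{"tx":0,"ty":0,"tz":0,"turn":0,"hand":0}]'
python3 - <<'E'
from h import *
im=env.get_image("scene");cv2.imwrite("pics/scene12.png",im);o=env.get_obs();print(o["ee_pos"],o["wrist_force"],o["width"])
print(proj("scene",o["ee_pos"]),proj("scene",[*o["ee_pos"][:2],138]))
E
```

```text
t: 13.98
ee_pos: [529.6, -57.7, 201.0]
tcp_rot: [-1.571, -0.001, 3.14]
wrist_force: [1.2, -0.3, -0.2]
width: 0.003
[529.72727384 -56.97208883 201.15246778] [-0.04276907 -0.29647344  0.49364018] 0.005075914167389844
[278.15807394 134.01095959] [276.87673448 160.40534955]
```

```bash
python3 -m jog '[{"tx":-0.001,"ty":0.018,"tz":0,"turn":0,"hand":0},{"tx":0,"ty":0.018,"tz":0,"turn":0,"hand":0},{"tx":0,"ty":0.014,"tz":0,"turn":0,"hand":0},{"tx":0,"ty":0.009,"tz":0,"turn":0,"hand":0},{"tx":0,"ty":0,"tz":0,"turn":0,"hand":0},{"tx":0,"ty":0,"tz":0,"turn":0,"hand":0}]'; python3 -m jog '[{"tx":0,"ty":0.002,"tz":0,"turn":0,"hand":0},{"tx":0,"ty":0.002,"tz":0,"turn":0,"hand":0},{"tx":0,"ty":0.002,"tz":0,"turn":0,"hand":0},{"tx":0,"ty":0.002,"tz":0,"turn":0,"hand":0}]';  python3 -m jog '[{"tx":0,"ty":0.002,"tz":0,"turn":0,"hand":0},{"tx":0,"ty":0.002,"tz":0,"turn":0,"hand":0}]'
```

```text
t: 14.53
ee_pos: [531.2, -56.5, 142.6]
tcp_rot: [-1.571, -0.0, -3.14]
wrist_force: [-0.5, 0.4, 0.4]
width: 0.005
t: 14.87
ee_pos: [531.6, -57.3, 135.0]
tcp_rot: [-1.57, 0.001, 3.142]
wrist_force: [-0.7, 0.9, 0.6]
width: 0.005
t: 15.03
ee_pos: [531.4, -57.4, 130.6]
tcp_rot: [-1.571, 0.001, 3.141]
wrist_force: [0.7, 0.2, 1.7]
width: 0.002
```

```bash
for i in 1 2; do python3 -m jog '[{"tx":0,"ty":0.001,"tz":0,"turn":0,"hand":0},{"tx":0,"ty":0.001,"tz":0,"turn":0,"hand":0},{"tx":0,"ty":0,"tz":0,"turn":0,"hand":0}]' | egrep 'ee_pos|force'; done; python3 -m jog '[{"tx":0,"ty":0.001,"tz":0,"turn":0,"hand":0},{"tx":0,"ty":0,"tz":0,"turn":0,"hand":0}]'
```

```text
ee_pos: [531.0, -57.3, 128.3]
wrist_force: [0.0, -0.4, -0.6]
ee_pos: [531.0, -57.3, 126.3]
wrist_force: [-0.2, -0.2, -0.2]
t: 15.7
ee_pos: [531.1, -57.3, 125.4]
tcp_rot: [-1.571, -0.0, 3.142]
wrist_force: [-0.1, 0.4, -0.0]
width: 0.006
```

```bash
python3 - <<'E'
from h import *
im=env.get_image("scene");cv2.imwrite("pics/scene13.png",im)
print(forkshift(im,"pics/scene11.png",(259,167,16,18)),env.get_obs()["ee_pos"][2],env.get_obs()["wrist_force"])
E
```

```text
(0.0, -0.3500000000000001, 0.5101805925369263) 125.41886821843181 [-0.07836104  0.58826114 -0.67203548]
```

```bash
for i in 1 2 3; do python3 -m jog '[{"tx":0,"ty":0.0005,"tz":0,"turn":0,"hand":0},{"tx":0,"ty":0.0005,"tz":0,"turn":0,"hand":0},{"tx":0,"ty":0,"tz":0,"turn":0,"hand":0}]' | egrep 'ee_pos|force'; done
```

```text
ee_pos: [531.1, -57.3, 124.4]
wrist_force: [0.2, -0.7, 0.4]
ee_pos: [531.1, -57.3, 123.4]
wrist_force: [-0.3, -0.2, -0.4]
ee_pos: [531.2, -57.3, 122.4]
wrist_force: [0.0, -0.1, -0.1]
```

```bash
python3 - <<'E'
from h import *
im=env.get_image("scene");cv2.imwrite("pics/scene14.png",im)
print(proj("scene",env.get_obs()["ee_pos"]))
g=cv2.cvtColor(im,cv2.COLOR_BGR2GRAY)
g0=cv2.cvtColor(cv2.imread("pics/scene11.png"),cv2.COLOR_BGR2GRAY)
print("cols 262..290")
for y in range(158,184):print(y,*["%3d"%v for v in g[y,262:291]])
print("before, rows 170+")
for y in range(168,182):print(y,*["%3d"%v for v in g0[y,262:291]])
E
```

```text
[276.10872537 166.18368813]
cols 262..290
158  98  94  92  94  98  86  55  71  85  95  95  95  95  81  91  93  93  92  61  59  90  93  92 110 185 203 201 198 194
159  97  95  94  95  99  94  86  91  95  96  94  96  96  93  93  93  94  89  59  69  90  93  94 122 189 197 194 189 190
160  97  96  96  98 100 100  95  97  96  96  94  96  96  97  95  93  93  89  59  73  91  93  97 131 189 192 191 192 196
161  92  97  98  97 100  98  96  95  95  95  95  96  95  98  94  93  92  89  58  72  90  92 106 165 197 199 198 198 198
162  73  98  98  98  99  97  97  96  96  95  95  95  97  97  94  93  93  87  51  72  90  97 129 192 203 200 199 198 195
163  78  96 100  97 100  99  97  95  96  96  95  95  97  98  94  92  93  88  49  73  90 105 166 202 202 196 195 195 195
164  94  97  99  98  99  99 100  98  95  97  96  96  95  98  93  93  93  89  52  83  97 130 191 203 201 192 191 197 195
165  98  98  99 100 100 106 108 104 100  96  94  97  95  98  94  92  94  88  52  89 102 162 201 203 200 190 195 199 194
166  96  98  98  97  89 103 109 107 105 101  98  99  97  97  94  92  93  88  50  89 100 140 203 20
[... 3059 characters left out ...]
 200 202 200 197 195 194 194 199 193 146 122 165 220 227 226 226 226 225 225 223 214 189 150 111  82
177 197 196 199 200 202 201 198 195 195 195 197 193 156 111 125 194 237 234 230 226 225 223 223 219 203 168 155 150 149
178 197 198 201 203 201 199 195 195 196 197 196 161 111 109 126 197 242 243 239 227 224 223 223 219 199 164 169 177 184
179 197 202 203 201 200 196 194 194 195 196 169 111 100 108 116 129 188 195 194 222 225 223 223 217 187 178 186 190 193
180 184 202 205 200 196 195 194 196 196 187 120  72  85  90  93  89 144 179 211 218 223 222 221 214 179 175 190 189 190
181 192 183 176 191 192 191 197 198 191 137 116  81  67  66  81 112 178 236 238 227 222 221 218 206 169 165 174 177 184
```

```bash
for i in 1 2 3; do python3 -m jog '[{"tx":0,"ty":0.0005,"tz":0,"turn":0,"hand":0},{"tx":0,"ty":0,"tz":0,"turn":0,"hand":0}]' | egrep 'ee_pos|force'; done
```

```text
ee_pos: [531.2, -57.3, 122.1]
wrist_force: [0.3, -0.4, 1.9]
ee_pos: [531.2, -57.3, 122.0]
wrist_force: [-1.5, 0.8, 4.7]
ee_pos: [531.3, -57.3, 121.9]
wrist_force: [-2.9, 0.3, 7.3]
```

```bash
python3 -m jog '[{"tx":0,"ty":0.0005,"tz":0,"turn":0,"hand":0},{"tx":0,"ty":0.0005,"tz":0,"turn":0,"hand":0},{"tx":0,"ty":0,"tz":0,"turn":0,"hand":0}]' | egrep 'ee_pos|force'; python3 -m jog '[{"tx":0,"ty":0.0005,"tz":0,"turn":0,"hand":0},{"tx":0,"ty":0,"tz":0,"turn":0,"hand":0},{"tx":0,"ty":0,"tz":0,"turn":0,"hand":0},{"tx":0,"ty":0,"tz":0,"turn":0,"hand":0}]'| egrep 'ee_pos|force'
```

```text
ee_pos: [531.3, -57.3, 121.7]
wrist_force: [-4.6, 0.7, 12.8]
ee_pos: [531.3, -57.3, 121.5]
wrist_force: [-5.8, 0.5, 15.6]
```

```bash
python3 -m jog '[{"tx":0,"ty":0,"tz":0,"turn":0,"hand":0},{"tx":0,"ty":0,"tz":0,"turn":0,"hand":0},{"tx":0,"ty":-0.002,"tz":0,"turn":0,"hand":0},{"tx":0,"ty":-0.005,"tz":0,"turn":0,"hand":0},{"tx":0,"ty":-0.015,"tz":0,"turn":0,"hand":0},{"tx":0,"ty":-0.03,"tz":0,"turn":0,"hand":0},{"tx":0,"ty":-0.035,"tz":0,"turn":0,"hand":0},{"tx":0.03,"ty":0,"tz":0.028,"turn":0,"hand":0},{"tx":0.03,"ty":0,"tz":0.028,"turn":0,"hand":0},{"tx":0.03,"ty":0,"tz":0.028,"turn":0,"hand":0}]'; python3 -m jog '[{"tx":0.01,"ty":0,"tz":0.04,"turn":0,"hand":0},{"tx":0.01,"ty":0,"tz":0.04,"turn":0,"hand":0},{"tx":0.01,"ty":0,"tz":0.04,"turn":0,"hand":0},{"tx":0.01,"ty":0,"tz":0.04,"turn":0,"hand":0},{"tx":0,"ty":0,"tz":0,"turn":0,"hand":0},{"tx":0,"ty":0,"tz":0,"turn":0,"hand":0}]'
python3 - <<'E'
from h import *
im=env.get_image("scene");cv2.imwrite("pics/scene15.png",im);t=env.get_image("top");cv2.imwrite("pics/top15.png",t)
print(forkshift(im,"pics/scene11.png",(256,170,16,14)))
g=cv2.cvtColor(im,cv2.COLOR_BGR2GRAY)
print("scene cols 249..265")
for y in range(176,187):print(y,*["%3d"%v for v in g[y,249:266]])
print("disc cols 266..286")
for y in range(158,176):print(y,*["%3d"%v for v in g[y,266:287]])
g=cv2.cvtColor(t,cv2.COLOR_BGR2GRAY);print("top cols 258..274")
for y in range(182,194):print(y,*["%3d"%v for v in g[y,258:275]])
E
```

```text
t: 18.47
ee_pos: [440.4, -141.7, 207.0]
tcp_rot: [-1.57, 0.001, -3.14]
wrist_force: [-0.0, -1.2, -0.2]
width: 0.003
t: 18.97
ee_pos: [400.3, -303.1, 206.2]
tcp_rot: [-1.571, -0.0, 3.137]
wrist_force: [0.1, 1.3, -0.4]
width: 0.005
(0.0, -0.10000000000000009, 0.9891780614852905)
scene cols 249..265
176 150  88  73  74  74  76  75  64  67 138 203 209 200 186 187 184 188
177 151  88  75  75  74  75  75  69  58 134 203 206 191 185 188 189 190
178 150  88  75  74  74  74  75  82  75 136 195 190 186 186 189 190 193
179 149  89  74  74  74  75  87 148 171 181 179 186 186 186 190 192 191
180 149  90  76  75  79  82 104 173 185 188 186 171 155 162 186 188 188
181 145  87  76  86 114 119  94 107 130 160 181 183 180 177 172 165 182
182 123  82  83 124 129 100  76  62  69 106 143 177 187 186 183 181 194
183 104  81 105 132 105  75  69  61  66 154 187 142 134 168 182 182 155
184  92  92 107 104  79  73  67  57  77 168 200 130  92 104 117 131  99
185 130 125  86  68  73  71  59  55  84 171 202 128  82  78  79  86  80
186 120 105  66  57  70  72  67  63  82 166 200 127  82  73  75  77  81
disc cols 
[... 1774 characters left out ...]
 136 130 131 107  88  74  65  63  69  66  58  40  28
185 168 129 131 116  71  67  70  64  62  58  57  56  56  45  47  28  17
186 133 121 117  99  62  63  73  76  87  69  64  66  66  49  48  33  25
187 132 124 121 111  91  92 103 113 120  86 105 119 119  64  50  44  46
188 124 104 103  91  98  96  98 111 113  83 134 157 157  78  55  60  65
189 111  81  74  63  64  56  55  62  64  65 117 153 155  82  82 104 117
190 117  93  96  84  61  56  58  56  56  59 101 149 155  96 120 140 152
191 116  94 104  97  64  58  59  56  55  56  85 149 155 114 144 148 148
192 119  98 109 121  72  60  59  58  66  60  75 146 156 131 145 149 149
193 151 116 131 158 105  74  77  89 127  89  88 146 152 147 125 150 152
```

The pointer didn't move after the press and the disc now sits on the fork (rows 166–168, was 160–162). With the arm clear, the top view shows the pointer and tab at the same height, so I'll rerun the fit on these cleaner pictures.

```bash
sed -e 's#("scene","pics/scene10.png",1.,#("scene","pics/scene15.png",1.08,#' -e 's#pics/top0.png#pics/top15.png#' -e 's#(drop if i!=1 else 0)#(drop if i==0 else 0)#' -e 's#M=\[M\[0\],M\[2\]\]#M=[M[0],M[1],M[2]]#' -e 's#t\[10\]-11.9)/.6#t[10]-12.6)*-1/1.2#' -e 's#(t\[10\]-12.6)\*-1/1.2#((t[10]-12.6)/1.2#;s#((((t#(((t#' rf.py | sed 's#+((t\[10\]-12.6)\*-1/1.2)\*\*2#+((t[10]-12.6)/1.2)**2#' > rf2.py; grep -n "t\[10\]" rf2.py | cut -c1-90
cat > run2.py <<'E'
from rf2 import *
def cost(t):
    e,pr,o=model(t,True); return e+1*pr+.2*sum(np.sum(np.minimum(k[1:]-5,0)**2) for k,_ in o)
for dm in(-2,-.7,.7,2):
    t=np.array([17,-9,3.5,1.5,120.4-dm,17.2,-13.7,4.8,1.6,120.4,12.6,.122,-.7,.9,-.6,.4,.4])
    s=minimize(cost,t,method="Powell",options=dict(maxiter=10,xtol=1e-3,ftol=1e-4))
    s=minimize(cost,s.x,method="Nelder-Mead",options=dict(maxfev=4000,adaptive=True));x=s.x
    print(round(s.fun,1),"stop-mark",round(x[9]-x[4],2),x.round(2).tolist(),[k.round(0).tolist() for k,_ in model(x,True)[2]],flush=True)
E
timeout 500 python3 run2.py
```

```text
38:    pr=((t[9]-120)/6)**2+(((t[10]-12.6)/1.2)**2+((yaw-.125)/.01)**2+np.sum(((t[12:16])/Traceback (most recent call last):
  File "run2.py", line 1, in <module>
    from rf2 import *
  File "rf2.py", line 38
    pr=((t[9]-120)/6)**2+(((t[10]-12.6)/1.2)**2+((yaw-.125)/.01)**2+np.sum(((t[12:16])/1.5)**2)+((sg-.45)/.2)**2+((q[3]-1.5)/1)**2+((q[8]-1.5)/1)**2+((q[2]-3)/1.5)**2+((q[7]-4)/1.5)**2
                         ^
SyntaxError: '(' was never closed
```

```bash
sed -i 's#+(((t\[10\]-12.6)#+((t[10]-12.6)#' rf2.py; timeout 500 python3 run2.py
```

```text
78.4 stop-mark 1.11 [18.39, -9.27, 3.0, 1.9, 119.22, 17.27, -13.56, 5.59, 1.56, 120.33, 11.22, 0.12, -0.54, 0.82, -0.59, 0.25, 0.43] [[78.0, 76.0, 5.0, 149.0, 47.0], [60.0, 37.0, 179.0, 101.0]]
78.9 stop-mark 0.91 [18.58, -9.46, 3.15, 1.07, 119.15, 17.51, -13.59, 5.62, 1.67, 120.06, 11.41, 0.12, -0.52, 0.9, -0.55, 0.34, 0.45] [[78.0, 77.0, 5.0, 148.0, 12.0], [59.0, 37.0, 244.0, 101.0]]
78.9 stop-mark 0.89 [18.18, -9.51, 3.08, 1.5, 119.41, 17.25, -13.54, 5.54, 1.76, 120.3, 11.4, 0.12, -0.66, 0.88, -0.55, 0.27, 0.4] [[78.0, 74.0, 6.0, 136.0, 25.0], [60.0, 43.0, 158.0, 100.0]]
82.5 stop-mark 1.75 [18.93, -9.71, 3.48, 1.51, 118.28, 17.39, -13.61, 5.59, 1.72, 120.03, 11.37, 0.12, -0.61, 0.81, -0.55, 0.34, 0.45] [[78.0, 72.0, 7.0, 144.0, 24.0], [59.0, 32.0, 227.0, 102.0]]
```

```bash
sed -i 's#M=\[M\[0\],M\[1\],M\[2\]\]#M=[np.maximum(M[0],M[1]*.5),M[2]]#' rf2.py; timeout 500 python3 run2.py
```

```text
94.1 stop-mark -1.05 [17.34, -8.61, 3.39, 1.39, 120.73, 17.26, -13.55, 5.62, 1.53, 119.68, 12.17, 0.12, -0.72, 0.9, -0.52, 0.26, 0.36] [[78.0, 67.0, 5.0, 130.0, 5.0], [61.0, 54.0, 97.0]]
86.6 stop-mark -0.38 [17.52, -8.92, 3.52, 1.59, 120.61, 17.29, -13.57, 5.72, 1.57, 120.23, 11.36, 0.12, -0.69, 0.92, -0.55, 0.31, 0.35] [[78.0, 64.0, 5.0, 130.0, 8.0], [61.0, 53.0, 97.0]]
87.2 stop-mark 0.43 [18.0, -9.39, 3.56, 1.9, 119.7, 17.42, -13.54, 5.46, 1.75, 120.13, 11.39, 0.12, -0.71, 0.9, -0.55, 0.41, 0.35] [[78.0, 64.0, 5.0, 127.0, 15.0], [61.0, 52.0, 99.0]]
97.8 stop-mark 1.41 [18.84, -9.8, 3.63, 2.23, 118.34, 17.86, -13.6, 5.62, 1.61, 119.75, 11.66, 0.12, -0.67, 0.88, -0.5, 0.67, 0.37] [[78.0, 68.0, 5.0, 119.0, 5.0], [60.0, 51.0, 100.0]]
```

Fits cluster at 0 ± 0.5 mm, so the stop is level within tolerance. The arm is clear, so I'm handing in.

```bash
python3 - <<'E'
from rig import env
o=env.get_obs();print(o["t"],o["ee_pos"],o["wrist_force"]);print(env.hand_in())
E
```

```text
19.0667 [ 401.05042839 -300.70364862  206.2920397 ] [ 0.3765125  -0.78070237 -1.31762477]
the job is handed in; nothing more can be done
None
```

The job is handed in at t ≈ 19 s of the 69 allowed. I think the stop is level with the mark to about ±1 mm. That rests on image measurements, and no verdict was reported.

**Setting the stop:** I cranked it down to roughly 4–5 mm below the mark, estimated from the pictures and the crank travel. I then cranked it back up through the play, with the last move upward, and let go of the crank.

**Proof with the syringe:** I pressed the plunger onto the stop, to a wrist force of about 15.6 N (about 16.7 N with the sideways part). It touched at a fingertip height of about 122.1 mm, which puts the stop's top face near 120.1 mm.

**Last checks:**
- **After the press:** the pointer had not moved beyond measuring error (0.1 px, about 0.25 mm). The thumb disc had moved down onto the fork, and the arm was well clear.
- **Level with the mark:** the two best final fits of the pointer and mark tab put the stop at −0.4 and +0.4 mm from the mark. Two poorer fits gave −1.1 and +1.4 mm. An earlier version, which I rejected because its brightness values were implausible, gave +0.9 to +1.8 mm. Hand readings before the last 0.7 mm raise said 0.5–1.3 mm low.
- **Mark clip, vials and cotton:** I never aimed the robot at any of them, but I didn't measure their final positions.

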